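# Unclamp a cast resin test block and hold it home on the sprung checking gauge

## Task

Slide the loose jaw of the bench clamp back so that its lip frees the resin test block, and lift the block out with the gripper. Set it upright, foot down, over the sprung pin of the checking gauge, centred and with the foot's long side bridging both steel stop bars, and press it down gently until the foot meets the bars. Finish while still holding it pressed there, since the pin pushes it back up if you let go; leave everything else on the bench where it is.

Things in the scene. Friction and masses are not known exactly. Their poses are not given: they have to be found in the camera images.
- clamp: Bench clamp bolted down (does not move): dark steel bed 75 x 175 x 20 mm, long side along its y, top 20 mm above the bench. Origin on the bench near the middle of the bed, z up. A fixed steel jaw (60 along x, 30 along y, top 42 mm above the bench) has its face at y = -57 mm, looking to +y. The block stands on the bed, its foot against or within 3 mm of that face. The loose jaw is on the +y side.
- jaw (a joint): Sliding jaw of the clamp, m: 0 = closed (starts within 3 mm of it), grows to 0.045 as the jaw slides along the clamp's +y, away from the block. Friction about 2.5 N, stays where left. Jaw block 60 mm along x, 40 along y, top 42 mm above the bench; its lip, 34 to 42 mm above the bench, overhangs the block's foot by a few mm while closed and blocks lifting; 20 mm of travel clears it.
- jaw_post (a point): Centre of the top end of the upright round steel post on the sliding jaw, the handle: 14 mm in diameter, 43 mm tall, from 42 to 85 mm above the bench; it moves with the jaw. While closed it stands about 48 mm (along the clamp's y) from the middle of the block: pinch it across the clamp's x, or push it, to slide the jaw.
- block: Cast resin test block of tan resin, an upside-down T in section, 50 to 105 g: foot 50 mm (its x) x 40 mm (its y) x 12 mm high, with a central rib on top 40 mm (x) x 20 mm (y), from 12 to 52 mm above the underside. Origin at the centre of the underside, z up. It starts upright on the clamp's bed (20 mm above the bench), its x along the clamp's x.
- gauge: Checking gauge bolted down (does not move): aluminium base 90 (x) x 85 (y) x 28 mm, origin at the centre of its underside on the bench, z up; a low grey readout, 34 mm high, adjoins it, reaching from x = 45 to 85 mm.
- stop_bars: The hard stop, part of the gauge, origin and axes the same as the gauge's: two rigid steel bars along the gauge's y, 60 mm long and 14 wide, centred at x = +20 and -20 mm, tops 40 mm above the bench. The foot (50 mm) bridges them with the block's x along the gauge's x, either way round. Do not load the bars with more than 60 N.
- gauge_seat (a point): Point midway between the stop bars at the height of their tops (40 mm above the bench), over the pin's axis: where the centre of the block's underside belongs.
- pin (a joint): Sprung brass pin between the stop bars, 14 mm in diameter, m pressed down: 0 = up, its tip 10 mm above the bars' tops; about 0.010 when the block's foot meets the bars. The spring pushes back with 4 N at first touch and 9 N at the bars; beyond that, added push goes into the bars (a total push of 13 to 30 N is right).
- stopper: Bystander, to be left alone: black rubber stopper standing on the bench, 38 mm wide, 30 high; origin at its underside.
- puck: Bystander, to be left alone: round resin puck lying flat, 44 mm across, 14 high; origin at its underside.
- beaker: Bystander, to be left alone: empty glass beaker, 70 mm across, 85 high; origin at its underside.
- jar: Bystander, to be left alone: amber jar with lid, 60 mm across, 90 high; origin at its underside.
- cork_ring: Bystander, to be left alone: cork flask ring lying flat, 90 mm across, 25 high; origin at its underside.
- wrench: Bystander, to be left alone: steel wrench lying flat, long side along its x.
- screwdriver: Bystander, to be left alone: screwdriver with black handle, 160 mm long, lying flat, long side along its x.
Not all that is in view belongs to the job. What is meant by the clamp is not purple, and is the smaller of those in its own colour.

How it is judged:
By the outcome, as a careful person would: the job done as asked, in the order asked, and still so for the second after the job is handed in, while the arm keeps its last pose, push and grip.
It also fails if it takes over 54 s, if anything falls off the work surface, if the arm or the gripper's body presses on something with over 40 N, if the wrist force passes 120 N, or if a joint passes its speed limit or range.

## Robot

A 7-joint arm with a two-finger parallel gripper is mounted at the origin on the work surface. World frame = base frame: x ahead of the robot, y to its left, z up, the work surface at z = 0. Lengths are in m, angles in rad, forces in N, time in s.
With the tool pointing down it reaches from about 0.4 to 0.875 m from the base axis. Payload 19.3 kg.
Tool frame: the origin (TCP) lies midway between the tips of the shut fingers; the grasp point (between the pads) lies 19 mm behind it; z points along the fingers, y is the direction in which the jaws open and shut (so a half turn about z gives the same grasp; the last joint's range is limited). The gripper opens to 85 mm and grips with 20 to 120 N. Pads are 22 mm wide; open, the fingers measure 114 mm over their backs; the gripper's body (76 mm by 85 mm) begins 54 mm behind the grasp point. The pads swing forward as they close: fully open they stand 13 mm farther back than shut.
Start: joints at [1.109, 0.521, -0.036, 1.599, 0.021, 1.021, -0.113], TCP at [0.239, -0.578, 0.231] pointing down, gripper open.
Joint ranges: [-2.91, 2.91], [-0.3, 2.13], [-1.5, 1.42], [0.17, 2.43], [-1.26, 4.41], [0.16, 1.93], [-2.52, 2.52]. Speed limits (rad/s): [1.89, 1.89, 2.39, 2.39, 3.01, 3.01, 3.01].

## Interface

Orientations are given as [roll, pitch, yaw] about the fixed x, y, z axes, in that order (R = Rz(yaw) Ry(pitch) Rx(roll)).
In Python, from workcell import bot gives the robot as it stands.
- The arm moves only by the tool servo_tool, never from a script. Its argument "plan" is a list of rows, each a list of 5 numbers: the shift along the world's x, y, z in mm, then the turn about the world's z in rad, then the gripper's target within -1 to 1 (shut at 1, half-way at 0, fully open at -1). In form: [[tx, ty, tz, yaw, jaw], ...]. A call has exactly 10 rows; each row is the pose to reach, as a shift and turn from the pose commanded when the call began; what a row does not reach only later rows make up. A row lasts 1/12 s, in which the tool goes at most 41.7 mm and 7.16 degrees, less where a joint would pass 70% of its speed; a pose out of reach is approached as far as the arm can. A call with a gripper value outside its range is refused whole. The fingers move at their own pace and stop on an object; "squeeze" is the grip in N (left out, the last holds). Time passes only in rows, so rows that repeat a pose let the fingers close, or fill a call up. It gives the time, the measured TCP pose, the force and the opening at its end, in the units of the state.
- bot.observe(): the state, without advancing time (a new reading comes with each control period).
- bot.grab_frame(name): name is "scene" or "top"; returns the picture (420x560x3 uint8, blue, green, red); there is no depth.
- bot.calibration(name): a dict with "fx", "fy", "cx", "cy" (pixels), "T" (4x4, takes a point from camera to world coordinates). Camera axes: x right, y down, z forward; pixel columns grow to the right and rows downward; lengths in m; the calibration is good to about 2 mm. A picture is of the moment at which its call begins. calibration takes no time and is no camera call.
- bot.job_done(): hands the job in, once; it reports no verdict.
The state is a dict: "clock": time; "qpos": joint angles; "qd": joint speeds; "joint_efforts": joint torques, N m; "position": TCP position; "tool_rot": TCP orientation; "force": force on the tool from outside, world axes, zero at the start; "moment": the same for the moment, N m; "grip_width": finger opening in m.
Only numpy, scipy, OpenCV 4.12 (cv2) and the standard library are available. Lean on these libraries where they do the work, as an engineer would, in place of code of your own. Each camera call takes 0.05 s, during which the arm holds its last target.

## Working session

There is one attempt and no reset: what is moved stays moved. The work goes in short steps, Python scripts to look and compute and a tool call to move; the robot and the scene stay as the last step left them, time stands still between calls to the robot, and variables do not carry over. Pictures are saved under pics/ and viewed, and the job is handed in when it is done.

Besides the shell and the picture viewer there is one more tool, called after "Call:" in YAML: its name, and indented under it one key for each argument. servo_tool: Moves the arm, as the interface text tells. Its arguments: {"type":"object","properties":{"plan":{"type":"array","items":{"type":"array","items":{"type":"number"}}},"squeeze":{"type":"number"}},"required":["plan"]}

```bash
mkdir -p pics
python3 - <<'E'
from workcell import bot
import cv2
for n in("scene","top"):
    cv2.imwrite(f"pics/{n}0.png",bot.grab_frame(n)); c=bot.calibration(n); print(n,c)
print(bot.observe())
E
```

```text
scene {'fx': 391.30788411616516, 'fy': 391.30788411616516, 'cx': 282.28191077516743, 'cy': 207.2409240273546, 'T': array([[-0.04853273,  0.78878849, -0.61274569,  1.14469487],
       [ 0.99877347,  0.04434718, -0.02201999, -0.00904286],
       [ 0.00980443, -0.61306283, -0.78997331,  0.88570249],
       [ 0.        ,  0.        ,  0.        ,  1.        ]])}
top {'fx': 405.2668384273101, 'fy': 405.2668384273101, 'cx': 272.58114474628167, 'cy': 207.28794363505273, 'T': array([[-0.01324722, -0.99528526,  0.09608209,  0.43020096],
       [-0.99990843,  0.01345164,  0.00148017,  0.00488084],
       [-0.00276565, -0.09605369, -0.99537231,  1.31125611],
       [ 0.        ,  0.        ,  0.        ,  1.        ]])}
{'clock': 0.1, 'qpos': array([ 1.10878638,  0.52194605, -0.03632496,  1.59990762,  0.02116924,
        1.02109649, -0.11279276]), 'qd': array([ 0.00161604, -0.00098626,  0.00023431, -0.00117911,  0.00087693,
        0.00042815, -0.00045156]), 'joint_efforts': array([ 3.13600918e-03, -9.28501010e+01,  1.98396184e+00, -3.70538521e+01,
        1.80219108e-02,  5.32332924e-03,  6.71955854e-05]), 'position': array([ 0.23853396, -0.5773881 ,  0.23080405]), 'tool_rot': array([-3.14061950e+00,  4.18145943e-05,  3.91787221e-01]), 'force': array([-0.23544541, -0.02243935,  1.41043556]), 'moment': array([0.00854891, 0.020296  , 0.02304936]), 'grip_width': 0.0857698215450787}
```

View pics/scene0.png

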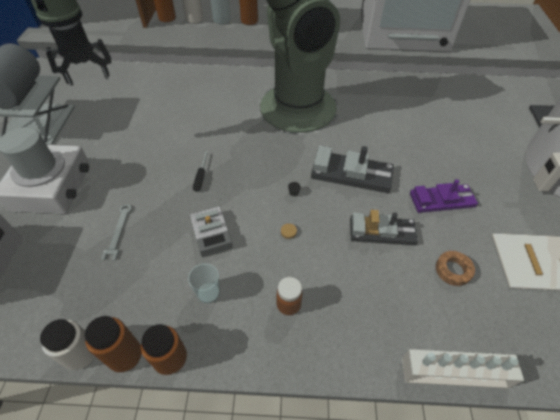

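View pics/top0.png

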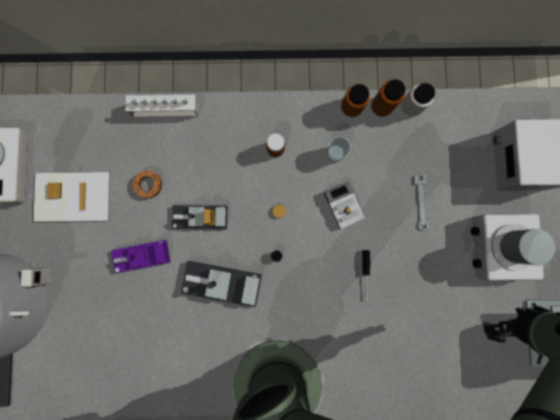

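Clamp candidates in the top view: large dark clamp (221,284), purple clamp (140,257), and small dark clamp holding a tan block (200,217). The task wants the smaller dark one, so (200,217). The gauge is at (345,207). I'll check both in close crops.

Run:
```python
import cv2,numpy as np
t=cv2.imread("pics/top0.png");s=cv2.imread("pics/scene0.png")
def crop(im,x,y,w,h,k):
    c=cv2.resize(im[y:y+h,x:x+w],None,fx=k,fy=k,interpolation=cv2.INTER_CUBIC)
    c=cv2.convertScaleAbs(c,alpha=1.5,beta=10)
    for i in range(0,w,10): cv2.line(c,(i*k,0),(i*k,6),(0,255,0),1); cv2.putText(c,str(x+i),(i*k,16),0,.35,(0,255,0),1)
    for i in range(0,h,10): cv2.line(c,(0,i*k),(6,i*k),(0,255,0),1); cv2.putText(c,str(y+i),(8,i*k+4),0,.35,(0,255,0),1)
    return c
cv2.imwrite("pics/c1.png",crop(t,165,195,70,45,10))
cv2.imwrite("pics/c2.png",crop(t,310,175,70,58,10))
cv2.imwrite("pics/c3.png",crop(s,340,200,90,55,8))
cv2.imwrite("pics/c4.png",crop(s,180,195,70,60,10))
```

```text
(no output)
```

View pics/c1.png

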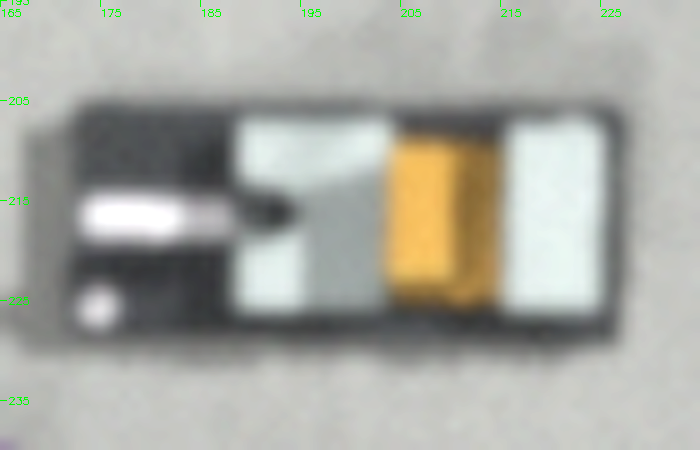

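View pics/c2.png

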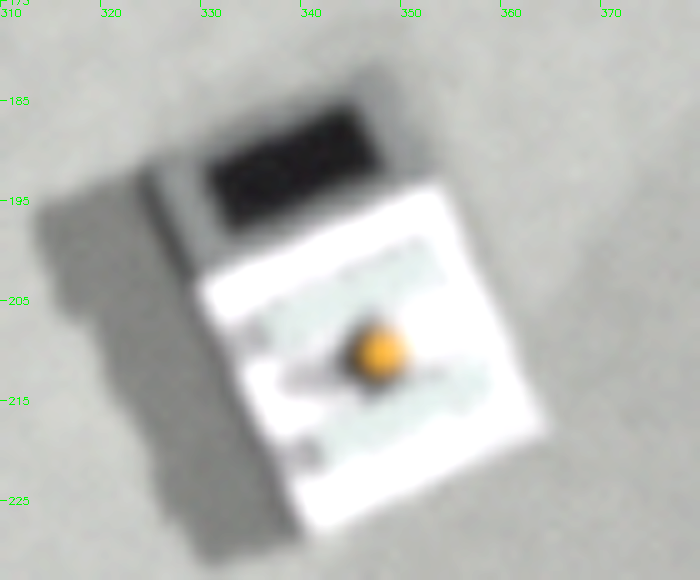

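View pics/c3.png

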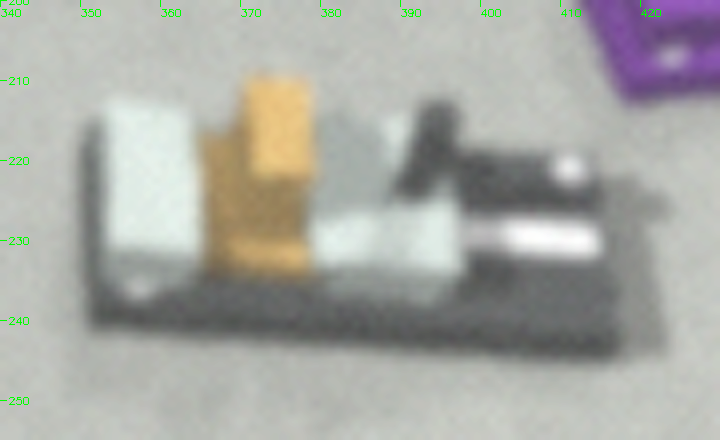

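View pics/c4.png

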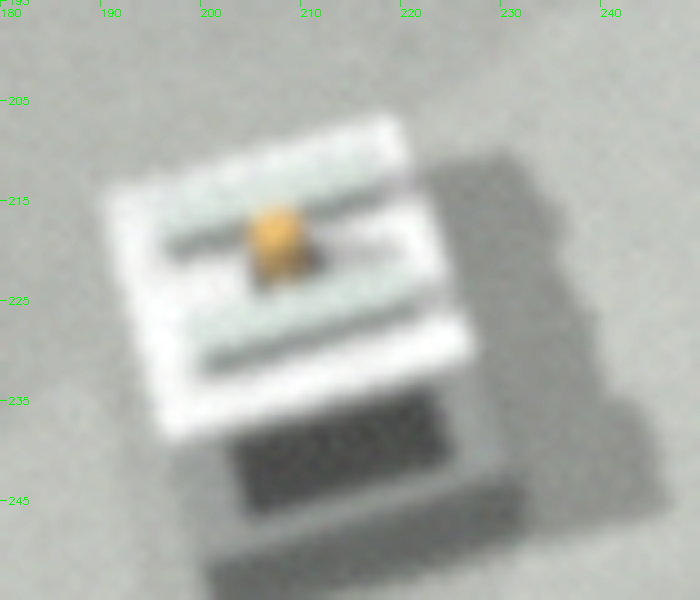

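Small dark clamp confirmed: the tan rib is at top-view pixel (207,215), the fixed jaw is on the right at (220,217), and the post is at (191,216). Gauge pin is at top-view (348,210), with the readout up and to the left of it. Next I fit the poses from corner clicks in both views.

```bash
cat > h.py <<'E'
import numpy as np,cv2
from workcell import bot
from scipy.optimize import least_squares
C={n:bot.calibration(n) for n in("scene","top")}
def proj(n,P):
    c=C[n];Ti=np.linalg.inv(c["T"]);p=np.atleast_2d(P)@Ti[:3,:3].T+Ti[:3,3]
    return np.c_[c["fx"]*p[:,0]/p[:,2]+c["cx"],c["fy"]*p[:,1]/p[:,2]+c["cy"]]
def ray(n,u,v,z):
    c=C[n];d=c["T"][:3,:3]@[(u-c["cx"])/c["fx"],(v-c["cy"])/c["fy"],1];o=c["T"][:3,3]
    return o+d*(z-o[2])/d[2]
def W(pose,P):
    x,y,a=pose;P=np.atleast_2d(np.array(P,float));c,s=np.cos(a),np.sin(a)
    return np.c_[x+c*P[:,0]-s*P[:,1],y+s*P[:,0]+c*P[:,1],P[:,2]]
def cl(x0,y0,k,pts): return (np.array(pts,float)+.5)/k-.5+[x0,y0]
def crop(im,x,y,w,h,k):
    c=cv2.resize(im[y:y+h,x:x+w],None,fx=k,fy=k,interpolation=cv2.INTER_CUBIC)
    c=cv2.convertScaleAbs(c,alpha=1.5,beta=10)
    for i in range(0,w,10): cv2.line(c,(i*k,0),(i*k,6),(0,255,0),1); cv2.putText(c,str(x+i),(i*k,16),0,.35,(0,255,0),1)
    for i in range(0,h,10): cv2.line(c,(0,i*k),(6,i*k),(0,255,0),1); cv2.putText(c,str(y+i),(8,i*k+4),0,.35,(0,255,0),1)
    return c
def draw(img,n,x0,y0,k,P,col):
    p=(proj(n,P)-[x0,y0]+.5)*k-.5
    cv2.polylines(img,[np.round(p).astype(int).reshape(-1,1,2)],True,col,1)
def box(x0,x1,y0,y1,z): return np.array([[x0,y0,z],[x1,y0,z],[x1,y1,z],[x0,y1,z]])/1e3
E
cat > fit.py <<'E'
from h import *
# clamp: image pts -> model order (x,y): top view: up=+x,left=+y
FJ=box(-30,30,-87,-57,42)
def corners(b,ix): return b[ix]
tFJ=cl(165,195,10,[(508,115),(605,120),(600,312),(503,312)]) # (+x,-57),(+x,-87),(-x,-87),(-x,-57)
tRB=cl(165,195,10,[(390,138),(455,140),(448,278),(388,278)]) # +x+y,+x-y,-x-y,-x+y
tJW=cl(165,195,10,[(240,118),(236,312)])
sFJ=cl(340,200,8,[(108,100),(192,108)])  # (-x,-87),(-x,-57)
sFJ2=cl(340,200,8,[(105,248),(202,250)]) # (+x,-87),(+x,-57)
sRB=cl(340,200,8,[(248,75),(312,78),(312,178),(250,178)]) # (-x,-y),(-x,+y),(+x,+y),(+x,-y)
def res(p):
    pose=p[:3];by=p[3];q=p[4];bx=p[5]
    rb=box(-20+1e3*bx,20+1e3*bx,-10+1e3*by,10+1e3*by,72)
    r=[]
    r.append(proj("top",W(pose,FJ[[2,1,0,3]]))-tFJ)
    r.append(proj("top",W(pose,rb[[2,1,0,3]]))-tRB)
    r.append(proj("scene",W(pose,FJ[[0,3,1,2]]))-np.r_[sFJ,sFJ2])
    r.append(proj("scene",W(pose,rb[[0,3,2,1]]))-sRB)
    return np.concatenate(r).ravel()
g0=ray("top",*cl(165,195,10,[(420,210)])[0],.072)
s=least_squares(res,[g0[0],g0[1]+.035,0,-.036,0,0],loss="soft_l1")
print("clamp",s.x.round(4),np.abs(s.fun).reshape(-1,2).round(1).tolist())
pc=s.x
GB=box(-45,45,-42.5,42.5,28)
tG=cl(310,175,10,[(202,280),(438,182),(548,430),(318,535)]) # +x+y,+x-y,-x-y,-x+y
sG=cl(180,195,10,[(105,185),(395,115),(472,350),(165,437)]) # -x-y,-x+y,+x+y,+x-y
tp=cl(310,175,10,[(382,352)]);sp=cl(180,195,10,[(277,224)])
def resg(p,pin=True):
    r=[proj("top",W(p,GB[[2,1,0,3]]))-tG,proj("scene",W(p,GB[[0,3,2,1]]))-sG]
    if pin:r+=[proj("top",W(p,[[0,0,.05]]))-tp,proj("scene",W(p,[[0,0,.05]]))-sp]
    return np.concatenate(r).ravel()
g0=ray("top",*tp[0],.05)
s=least_squares(resg,[g0[0],g0[1],.42],loss="soft_l1");pg=s.x
print("gauge",s.x.round(4),s.fun.reshape(-1,2).round(1).tolist())
print("pin rays",ray("top",*tp[0],.05)[:2],ray("scene",*sp[0],.05)[:2])
E
cat > ov.py <<'E'
from fit import *
t=cv2.imread("pics/top0.png");s=cv2.imread("pics/scene0.png")
B=[(box(-37.5,37.5,-87.5,87.5,20),(0,0,255)),(FJ,(255,0,0)),(box(-20+1e3*pc[5],20+1e3*pc[5],-10+1e3*pc[3],10+1e3*pc[3],72),(0,255,0))]
yp=pc[3]*1e3+48
B+=[(np.array([[7*np.cos(a),yp+7*np.sin(a),85] for a in np.linspace(0,6.2,20)])/1e3,(255,0,255))]
G=[(GB,(0,0,255)),(box(13,27,-30,30,40),(255,0,0)),(box(-27,-13,-30,30,40),(255,0,0)),(np.array([[7*np.cos(a),7*np.sin(a),50] for a in np.linspace(0,6.2,20)])/1e3,(0,200,0))]
for nm,im,n,w,M,p in(("o1",t,"top",(165,195,70,45,8),B,pc[:3]),("o2",s,"scene",(340,200,90,55,8),B,pc[:3]),("o3",t,"top",(310,175,70,58,8),G,pg),("o4",s,"scene",(180,195,70,60,8),G,pg)):
    c=crop(im,*w)
    for b,col in M: draw(c,n,w[0],w[1],w[4],W(p,b),col)
    cv2.imwrite(f"pics/{nm}.png",c)
a=[cv2.imread(f"pics/o{i}.png") for i in(1,3,2,4)]
E
python3 ov.py
python3 - <<'E'
import cv2,numpy as np
for k in((1,3),(2,4)):
    a=[cv2.imread(f"pics/o{i}.png") for i in k]
    h=max(x.shape[0] for x in a)
    a=[cv2.copyMakeBorder(x,0,h-x.shape[0],0,0,0) for x in a]
    m=np.hstack(a); cv2.imwrite(f"pics/oo{k[0]}.png",cv2.resize(m,None,fx=800/m.shape[1],fy=800/m.shape[1]));
E
```

```text
clamp [ 0.5302  0.2443 -0.0427 -0.0351  0.     -0.0015] [[0.3, 0.4], [0.1, 0.2], [0.2, 0.0], [0.0, 0.2], [0.2, 0.6], [0.2, 0.6], [0.3, 0.2], [0.2, 0.4], [0.4, 0.1], [0.2, 0.0], [0.4, 0.2], [0.2, 0.5], [0.1, 0.2], [0.4, 0.4], [0.5, 0.2], [0.4, 0.4]]
gauge [ 0.5404 -0.2297  0.3868] [[-0.6, 0.2], [0.2, -0.3], [0.7, 0.8], [-0.8, 0.8], [-0.9, 0.3], [0.5, -0.7], [0.9, 1.2], [-0.1, 1.2], [0.6, 0.2], [-0.3, 0.1]]
pin rays [ 0.54105131 -0.22788741] [ 0.54010841 -0.22901174]
```

View pics/o1.png

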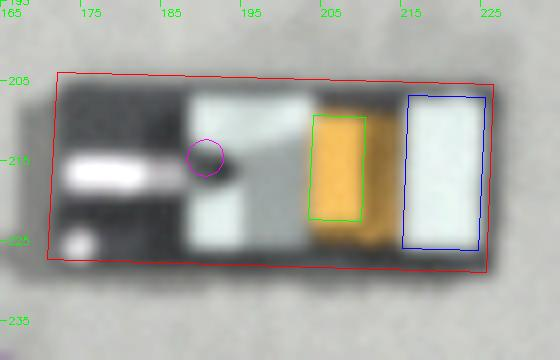

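View pics/o2.png

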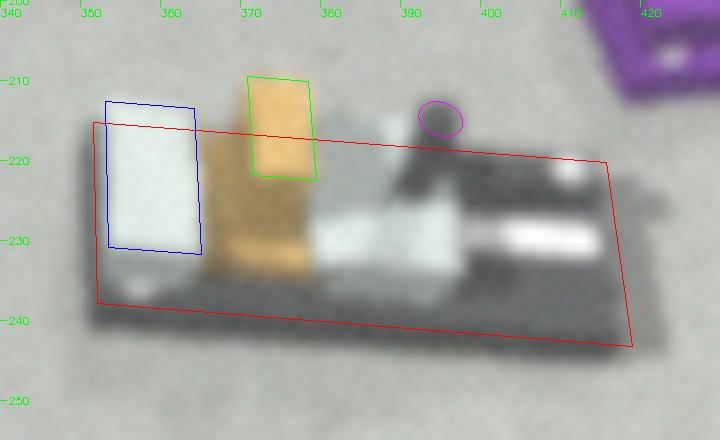

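View pics/o3.png

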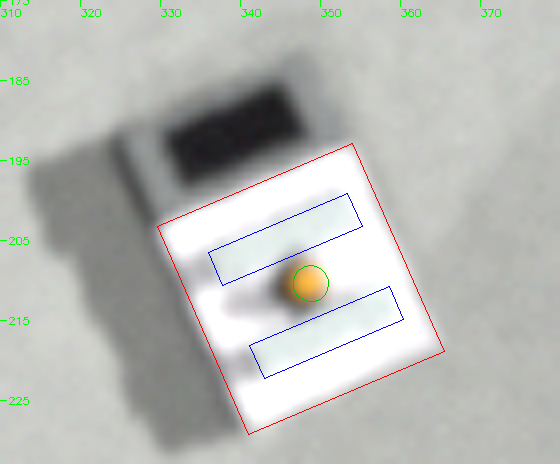

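View pics/o4.png

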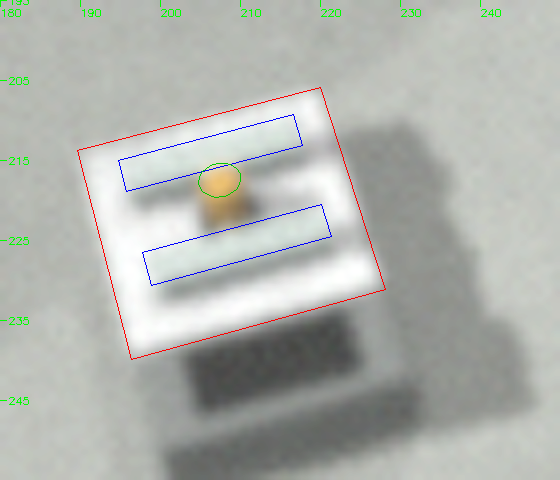

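Overlays fit well apart from a slightly too large clamp yaw (the bed edges suggest about -0.02). I'll refit with the bed edges included.

```bash
cat >> fit.py <<'E'
BD=box(-37.5,37.5,-87.5,87.5,20)
tBD=cl(165,195,10,[(78,106),(620,110)]) # (+x,+y),(+x,-y)
def res2(p):
    d=lambda n,P: proj(n,W(p[:3],P))
    e=d("top",BD[[2,1]]);
    e2=d("scene",BD[[1,2]]); b=d("scene",BD[[1,2]]*[1,1,0])
    sl=(b[1,1]-b[0,1])/(b[1,0]-b[0,0])-(360-328)/(615-90)
    return np.r_[res(p),(e-tBD).ravel(),sl*60]
s=least_squares(res2,pc,loss="soft_l1");pc=s.x
print("clamp2",pc.round(4),s.fun[-5:].round(2))
blk=W(pc[:3],[[pc[5],pc[3],.072]])[0];post=W(pc[:3],[[0,pc[3]+.048,.085]])[0]
print("block",blk,"post",post)
E
python3 ov.py
```

```text
clamp [ 0.5302  0.2443 -0.0427 -0.0351  0.     -0.0015] [[0.3, 0.4], [0.1, 0.2], [0.2, 0.0], [0.0, 0.2], [0.2, 0.6], [0.2, 0.6], [0.3, 0.2], [0.2, 0.4], [0.4, 0.1], [0.2, 0.0], [0.4, 0.2], [0.2, 0.5], [0.1, 0.2], [0.4, 0.4], [0.5, 0.2], [0.4, 0.4]]
gauge [ 0.5404 -0.2297  0.3868] [[-0.6, 0.2], [0.2, -0.3], [0.7, 0.8], [-0.8, 0.8], [-0.9, 0.3], [0.5, -0.7], [0.9, 1.2], [-0.1, 1.2], [0.6, 0.2], [-0.3, 0.1]]
pin rays [ 0.54105131 -0.22788741] [ 0.54010841 -0.22901174]
clamp2 [ 5.284e-01  2.440e-01 -2.400e-02 -3.470e-02  8.300e-03 -4.000e-04] [-0.81 -0.6  -0.44 -0.43  0.32]
block [0.52718261 0.20924602 0.072     ] post [0.52876336 0.25722191 0.085     ]
```

Run:
```python
import cv2,numpy as np
a=cv2.imread("pics/o1.png");b=cv2.imread("pics/o2.png")
a=cv2.copyMakeBorder(a,0,0,0,b.shape[1]-a.shape[1],0)
m=np.vstack([a,b]);cv2.imwrite("pics/o12b.png",m[:, :] if m.shape[0]<=600 else cv2.resize(m,None,fx=.74,fy=.74))
```

```text
(no output)
```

View pics/o12b.png

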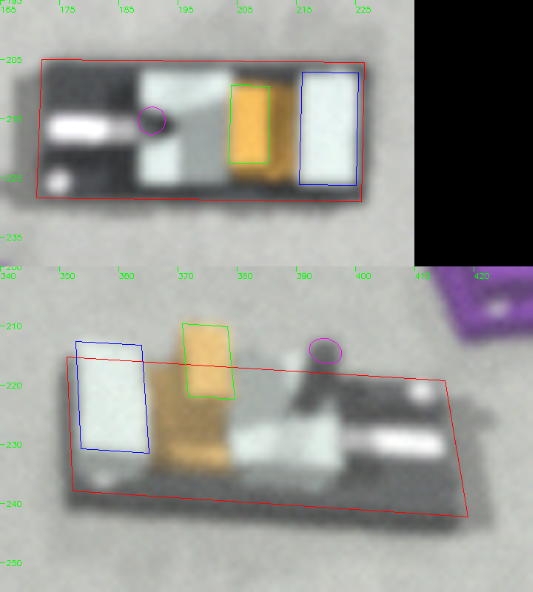

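Clamp yaw is about -0.022, with the block at (0.527,0.209), the post at (0.529,0.257) and the gauge at (0.540,-0.229, yaw 0.387). I'll travel at height on an arc in front of the base.

Call:
servo_tool:
  plan:
    - [30,30,0,0.06,-1]
    - [60,60,0,0.12,-1]
    - [90,90,0,0.18,-1]
    - [120,120,0,0.24,-1]
    - [150,150,0,0.3,-1]
    - [180,180,0,0.36,-1]
    - [210,210,0,0.42,-1]
    - [240,240,0,0.48,-1]
    - [270,275,0,0.54,-1]
    - [290,310,0,0.6,-1]
  squeeze: 40

```text
clock: 0.93
position: [0.5253, -0.2738, 0.231]
tool_rot: [-3.142, -0.0, 0.994]
force: [1.7, -0.7, -0.3]
grip_width: 0.0854
```

Call:
servo_tool:
  plan:
    - [0,38,0,0.04,-1]
    - [0,76,0,0.09,-1]
    - [0,114,0,0.14,-1]
    - [0,152,0,0.2,-1]
    - [0,190,0,0.26,-1]
    - [0,228,0,0.32,-1]
    - [0,266,0,0.38,-1]
    - [0,304,0,0.44,-1]
    - [0,342,0,0.5,-1]
    - [0,380,0,0.556,-1]

```text
clock: 1.77
position: [0.5234, 0.1064, 0.2312]
tool_rot: [-3.141, 0.0, 1.551]
force: [-0.1, 0.8, -0.2]
grip_width: 0.0854
```

Call:
servo_tool:
  plan:
    - [0,38,0,0,-1]
    - [0,76,0,0,-1]
    - [0,110,0,0,-1]
    - [0,135,0,0,-1]
    - [0,144,0,0,-1]
    - [0,144,0,0,-1]
    - [0,144,0,0,-1]
    - [0,144,0,0,-1]
    - [0,144,0,0,-1]
    - [0,144,0,0,-1]

```text
clock: 2.6
position: [0.5242, 0.2475, 0.2313]
tool_rot: [3.141, 0.0, 1.546]
force: [-0.3, -0.3, -0.4]
grip_width: 0.0853
```

Call:
servo_tool:
  plan:
    - [4,9,-20,0,-1]
    - [4,9,-45,0,-1]
    - [4,9,-70,0,-1]
    - [4,9,-95,0,-1]
    - [4,9,-111,0,-1]
    - [4,9,-111,0,-1]
    - [4,9,-111,0,-1]
    - [4,9,-111,0,-1]
    - [4,9,-111,0,-1]
    - [4,9,-111,0,-1]

```text
clock: 3.43
position: [0.5284, 0.2579, 0.1215]
tool_rot: [3.14, -0.001, 1.547]
force: [0.5, -0.3, -0.0]
grip_width: 0.0854
```

```bash
cat > look.py <<'E'
import sys
from h import *
tag=sys.argv[1]
for n,w in zip(("scene","top"),eval(sys.argv[2])):
    im=bot.grab_frame(n);cv2.imwrite(f"pics/{n}_{tag}.png",im)
    if w: cv2.imwrite(f"pics/{n}_{tag}_c.png",crop(im,*w))
E
python3 look.py a "((335,150,95,100,6),(160,180,80,65,8))"
```

```text
(no output)
```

View pics/scene_a_c.png

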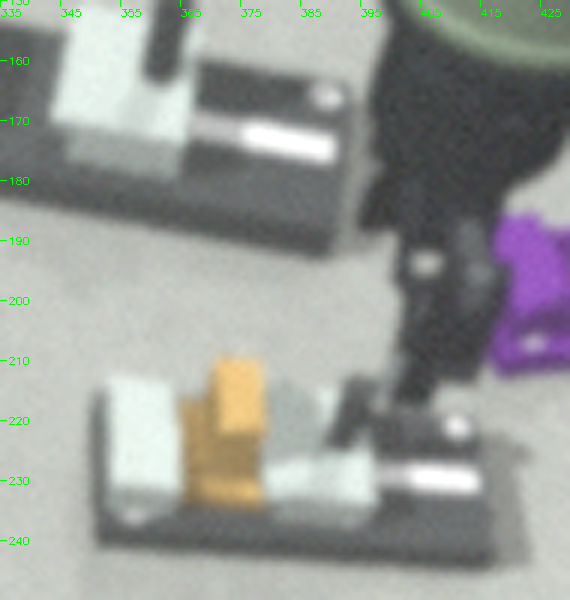

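View pics/top_a_c.png

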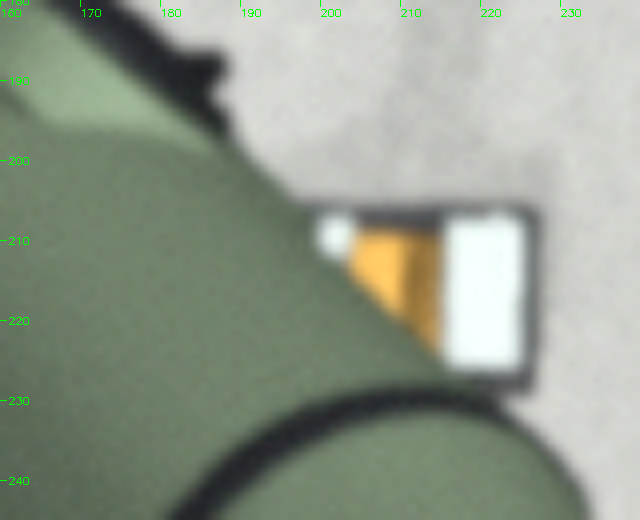

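Run:
```python
from h import *
print(proj("scene",[[.575,.258,.135],[.528,.258,.1215],[.485,.258,.135],[.529,.257,.085],[.575,.258,.1215]]))
for p in[(394.5,212.5)]: print(ray("scene",*p,.085))
```

```text
[[402.23810096 216.729299  ]
 [398.2480086  204.79646203]
 [397.28941649 188.18062438]
 [394.43790072 213.87724741]
 [400.83236995 220.04265726]]
[0.52452608 0.25772467 0.085     ]
```

The scene crop shows the near finger at (404,217) and the post top at (394,213). Both match their projections, so I'll descend over the post.

Call:
servo_tool:
  plan:
    - [0,0,-15,0,-1]
    - [0,0,-30,0,-1]
    - [0,0,-45,0,-1]
    - [0,0,-60,0,-1]
    - [0,0,-62,0,-1]
    - [0,0,-62,0,-1]
    - [0,0,-62,0,-0.4]
    - [0,0,-62,0,0]
    - [0,0,-62,0,0.3]
    - [0,0,-62,0,0.3]
  squeeze: 20

```text
clock: 4.37
position: [0.5282, 0.2579, 0.059]
tool_rot: [3.141, -0.0, 1.548]
force: [0.2, 0.2, 0.7]
grip_width: 0.0389
```

Call:
servo_tool:
  plan:
    - [0,0,0,0,0.4]
    - [0,0,0,0,0.5]
    - [0,0,0,0,0.6]
    - [0,0,0,0,0.7]
    - [0,0,0,0,0.8]
    - [0,0,0,0,0.9]
    - [0,0,0,0,1]
    - [0,0,0,0,1]
    - [0,0,0,0,1]
    - [0,0,0,0,1]

```text
clock: 5.2
position: [0.5283, 0.2577, 0.0585]
tool_rot: [3.141, -0.0, 1.548]
force: [5.1, -0.2, 2.5]
grip_width: 0.0134
```

Grip width is 13.4 mm, so the post is held. Sliding the jaw.

Call:
servo_tool:
  plan:
    - [0,3,0,0,1]
    - [0,7,0,0,1]
    - [0,11,0,0,1]
    - [0,15,0,0,1]
    - [0.5,19,0,0,1]
    - [0.5,23,0,0,1]
    - [0.5,27,0,0,1]
    - [0.5,30,0,0,1]
    - [0.5,33,0,0,1]
    - [0.5,33,0,0,1]

```text
clock: 6.03
position: [0.5291, 0.2912, 0.0585]
tool_rot: [3.14, -0.001, 1.548]
force: [8.3, 1.0, 1.1]
grip_width: 0.0134
```

Call:
servo_tool:
  plan:
    - [0,0,0,0,0.6]
    - [0,0,0,0,0]
    - [0,0,0,0,-0.4]
    - [0,0,0,0,-0.4]
    - [0,0,0,0,-0.4]
    - [0,0,25,0,-0.4]
    - [0,0,50,0,-0.4]
    - [0,0,80,0,-0.6]
    - [0,0,110,0,-0.6]
    - [0,0,120,0,-0.6]

```text
clock: 6.87
position: [0.5293, 0.2916, 0.1823]
tool_rot: [3.138, -0.002, 1.548]
force: [0.6, 0.5, 0.0]
grip_width: 0.0682
```

```bash
python3 look.py b "((335,190,95,65,8),None)"
```

```text
(no output)
```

View pics/scene_b_c.png

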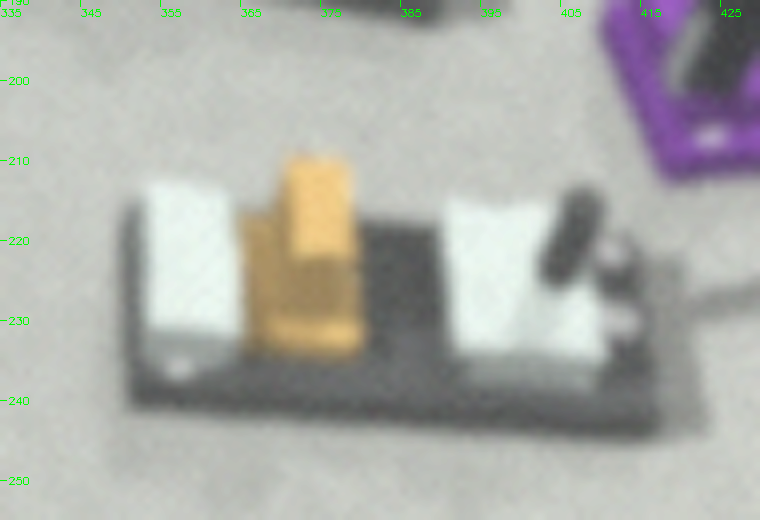

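The jaw is now clear, with its front edge at px (390,232) and the foot's edge at (380,233). The block hasn't moved. Moving over it.

Call:
servo_tool:
  plan:
    - [-1,-20,0,0,-0.6]
    - [-1,-45,0,0,-0.6]
    - [-1,-70,0,0,-0.6]
    - [-1,-83,0,0,-0.6]
    - [-1,-83,-25,0,-0.6]
    - [-1,-83,-50,0,-0.6]
    - [-1,-83,-75,0,-0.6]
    - [-1,-83,-90,0,-0.6]
    - [-1,-83,-90,0,-0.6]
    - [-1,-83,-90,0,-0.6]

```text
clock: 7.8
position: [0.5267, 0.208, 0.0876]
tool_rot: [-3.14, 0.0, 1.548]
force: [0.3, 0.7, -0.4]
grip_width: 0.0684
```

```bash
python3 look.py c "((335,160,95,95,6),None)"
```

```text
(no output)
```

View pics/scene_c_c.png

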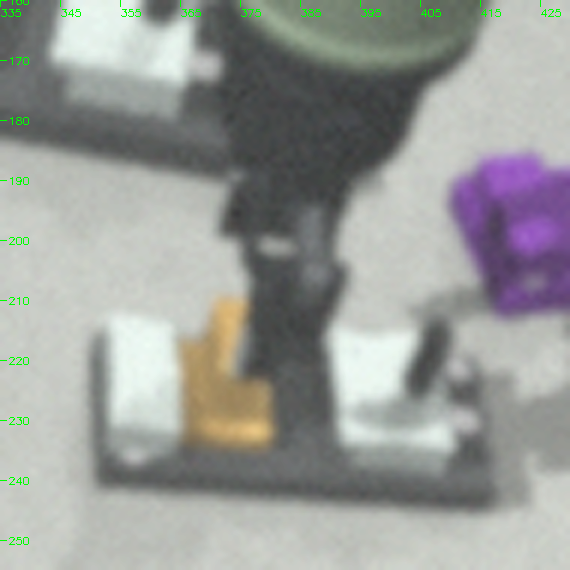

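Run:
```python
from h import *
print(proj("scene",[[.567,.208-.011,.096],[.567,.208+.011,.096],[.507,.199,.072],[.507,.219,.072],[.547,.199,.072],[.547,.219,.072]]))
```

```text
[[373.17876168 222.35615191]
 [382.06262985 222.75612755]
 [370.03766048 209.16919008]
 [377.67499992 209.50745774]
 [371.4227159  221.50782319]
 [379.24710388 221.85976075]]
```

Finger and rib are lined up within about 1 px. Descending and gripping.

Call:
servo_tool:
  plan:
    - [0.5,0.5,-15,0,-0.6]
    - [0.5,0.5,-30,0,-0.6]
    - [0.5,0.5,-42,0,-0.6]
    - [0.5,0.5,-50,0,-0.6]
    - [0.5,0.5,-50,0,-0.6]
    - [0.5,0.5,-50,0,-0.5]
    - [0.5,0.5,-50,0,-0.4]
    - [0.5,0.5,-50,0,-0.3]
    - [0.5,0.5,-50,0,-0.2]
    - [0.5,0.5,-50,0,-0.1]
  squeeze: 20

```text
clock: 8.73
position: [0.5281, 0.2083, 0.0387]
tool_rot: [3.141, -0.0, 1.548]
force: [-0.6, -0.2, -0.0]
grip_width: 0.0468
```

Call:
servo_tool:
  plan:
    - [0,0,0,0,0.0]
    - [0,0,0,0,0.1]
    - [0,0,0,0,0.2]
    - [0,0,0,0,0.4]
    - [0,0,0,0,0.6]
    - [0,0,0,0,0.8]
    - [0,0,0,0,1]
    - [0,0,0,0,1]
    - [0,0,0,0,1]
    - [0,0,0,0,1]

```text
clock: 9.57
position: [0.5278, 0.2083, 0.0386]
tool_rot: [3.142, 0.0, 1.548]
force: [-3.3, -0.1, 6.1]
grip_width: 0.04
```

Call:
servo_tool:
  plan:
    - [0,0,0,0,1]
    - [0,0,0,0,1]
    - [0,0,0,0,1]
    - [0,0,0,0,1]
    - [0,0,0,0,1]
    - [0,0,0,0,1]
    - [0,0,0,0,1]
    - [0,0,0,0,1]
    - [0,0,0,0,1]
    - [0,0,0,0,1]
  squeeze: 70

```text
clock: 10.4
position: [0.5278, 0.2083, 0.0387]
tool_rot: [3.141, 0.0, 1.548]
force: [-2.7, -1.7, 9.7]
grip_width: 0.039
```

Block gripped at 40 mm. Lifting straight up.

Call:
servo_tool:
  plan:
    - [0,0,3,0,1]
    - [0,0,8,0,1]
    - [0,0,15,0,1]
    - [0,0,25,0,1]
    - [0,0,40,0,1]
    - [0,0,60,0,1]
    - [0,0,85,0,1]
    - [0,0,110,0,1]
    - [0,0,130,0,1]
    - [0,0,140,0,1]

```text
clock: 11.23
position: [0.5286, 0.2087, 0.1816]
tool_rot: [3.138, -0.001, 1.548]
force: [0.5, 0.2, -1.0]
grip_width: 0.0394
```

```bash
python3 look.py d "((335,120,95,120,5),None)"
```

```text
(no output)
```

View pics/scene_d_c.png

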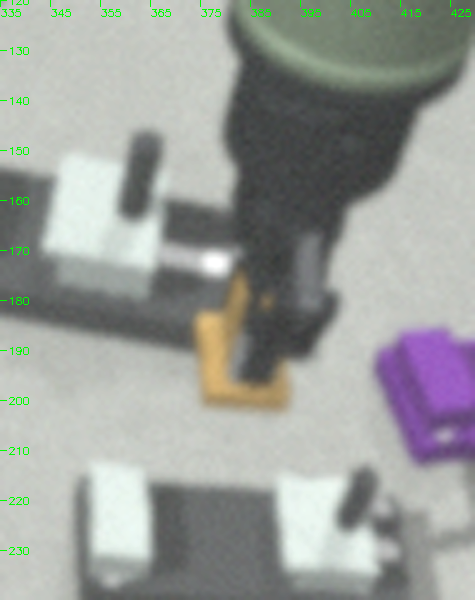

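```bash
cat > heldov.py <<'E'
from h import *
import sys
tag,w,x,y,a,zb=sys.argv[1],eval(sys.argv[2]),*map(float,sys.argv[3:7])
n=sys.argv[7] if len(sys.argv)>7 else "scene"
c=crop(cv2.imread(f"pics/{n}_{tag}.png"),*w)
for z,xx,yy in((0,25,20),(12,25,20),(12,20,10),(52,20,10)):
    draw(c,n,w[0],w[1],w[4],W((x,y,a),box(-xx,xx,-yy,yy,z)+[0,0,zb]),(0,0,255))
cv2.imwrite(f"pics/h_{n}_{tag}.png",c)
E
python3 heldov.py d "(360,160,50,50,10)" .5286 .2087 -.023 .163
```

```text
(no output)
```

View pics/h_scene_d.png

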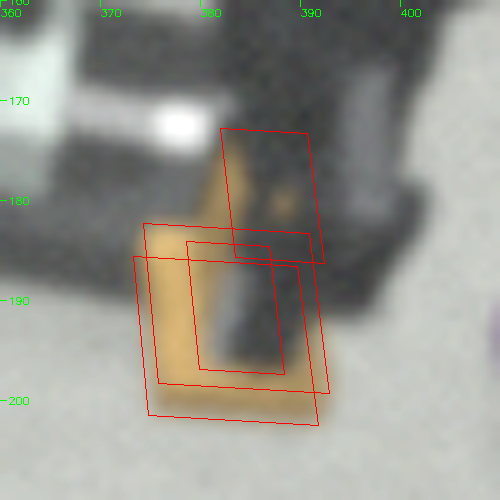

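The held block's outline agrees with the TCP within about 1–2 mm. Carrying it to the gauge.

Call:
servo_tool:
  plan:
    - [1,-25,0,0.02,1]
    - [2,-60,0,0.06,1]
    - [3,-95,0,0.1,1]
    - [4,-130,0,0.14,1]
    - [5,-165,0,0.18,1]
    - [6,-200,0,0.22,1]
    - [7,-235,0,0.26,1]
    - [8,-270,0,0.3,1]
    - [9,-305,0,0.34,1]
    - [10,-335,0,0.38,1]

```text
clock: 12.17
position: [0.5369, -0.1293, 0.177]
tool_rot: [-3.14, -0.001, 1.929]
force: [-0.2, 0.0, -0.2]
grip_width: 0.0393
```

Call:
servo_tool:
  plan:
    - [1,-25,0,0.01,1]
    - [1,-50,0,0.02,1]
    - [2,-75,0,0.03,1]
    - [2,-92,0,0.03,1]
    - [2,-102,0,0.03,1]
    - [2,-102,-20,0.03,1]
    - [2,-102,-45,0.03,1]
    - [2,-102,-65,0.03,1]
    - [2,-102,-75,0.03,1]
    - [2,-102,-75,0.03,1]

```text
clock: 13.0
position: [0.5387, -0.2277, 0.1008]
tool_rot: [-3.139, -0.003, 1.959]
force: [-0.5, 0.6, -1.0]
grip_width: 0.0391
```

Call:
servo_tool:
  plan:
    - [0,0,0,0,1]
    - [0,0,0,0,1]
    - [0,0,0,0,1]
    - [0,0,0,0,1]
    - [0,0,0,0,1]
    - [0,0,0,0,1]
    - [0,0,0,0,1]
    - [0,0,0,0,1]
    - [0,0,0,0,1]
    - [0,0,0,0,1]

```text
clock: 13.83
position: [0.5399, -0.2288, 0.1033]
tool_rot: [-3.142, -0.0, 1.958]
force: [-0.4, -0.5, -1.1]
grip_width: 0.039
```

```bash
python3 look.py e "((170,150,95,110,5),(310,170,80,70,8))"; python3 -c "
from workcell import bot
o=bot.observe();print(o['position'],o['tool_rot'],o['qpos'].round(2),o['force'])"
```

```text
[ 0.53987602 -0.22870855  0.1032758 ] [-3.14158452e+00 -4.23869641e-05  1.95778262e+00] [ 0.64  0.66 -0.49  1.79  0.42  0.79  0.33] [ 0.03248587  0.22958215 -1.85374506]
```

View pics/scene_e_c.png

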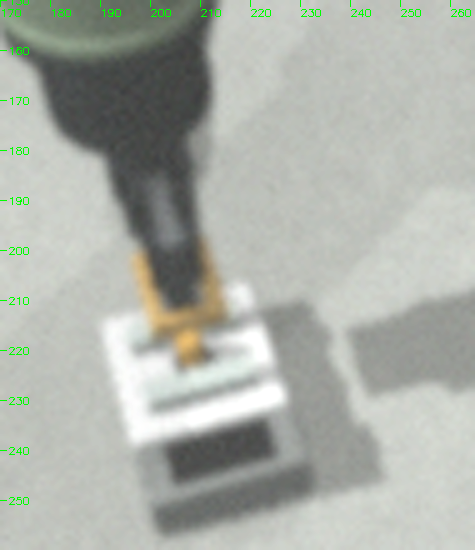

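View pics/top_e_c.png

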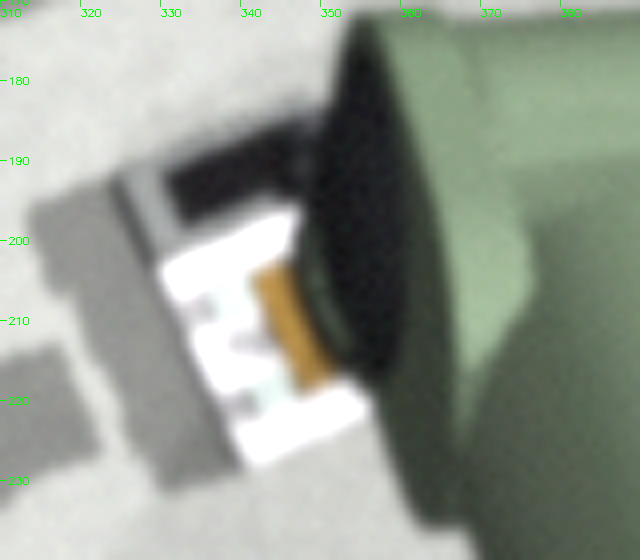

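```bash
for n in "scene (185,190,45,50,11)" "top (325,190,45,45,12)"; do set -- $n; python3 heldov.py e "$2" .5399 -.2287 .387 .0846 $1; done
```

```text
(no output)
```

View pics/h_scene_e.png

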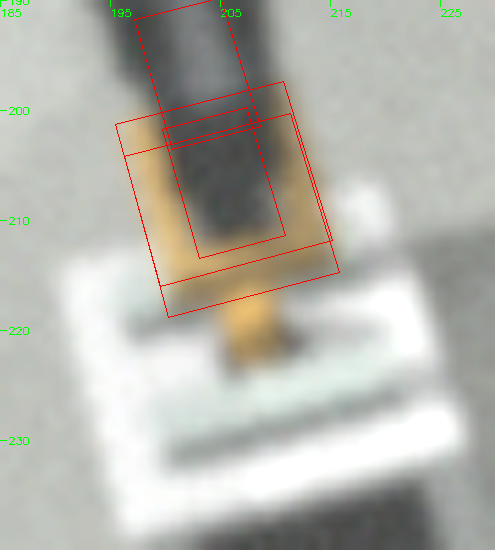

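View pics/h_top_e.png

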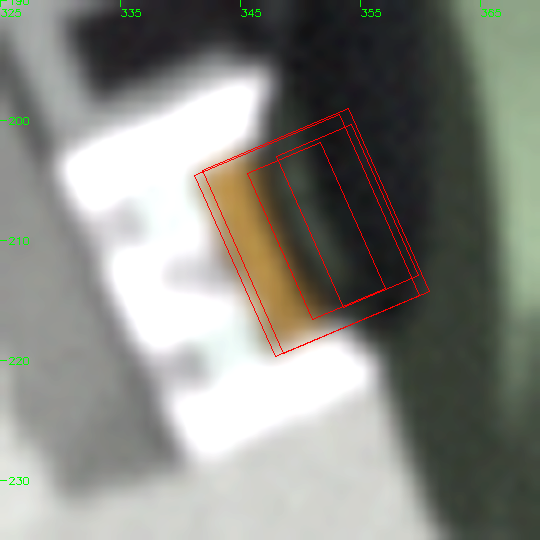

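```bash
cat > edge.py <<'E'
from h import *
def edge(tag,n,pose,zb,axis,sgn,z,half,rng=12):
    im=cv2.imread(f"pics/{n}_{tag}.png").astype(np.float32)
    hal=20 if axis=='y' else 25
    out=[]
    d=np.arange(-rng,rng+.1,.5)
    P=[]
    for t in np.linspace(half[0],half[1],15):
        for e in d:
            v=sgn*(hal+e)
            P.append([t,v,z] if axis=='y' else [v,t,z])
    q=proj(n,W(pose,np.array(P)/1e3)+[0,0,zb]).astype(np.float32)
    s=cv2.remap(im,q[:,0].reshape(1,-1),q[:,1].reshape(1,-1),cv2.INTER_LINEAR)[0]
    sat=(s[:,2]-s[:,0])/(s.sum(1)+1)
    p=np.median(sat.reshape(15,-1),0)
    m=(p.max()+p.min())/2
    i=[k for k in range(len(d)-1) if (p[k]-m)*(p[k+1]-m)<0]
    print(n,axis,sgn,"crossings(mm outward from nominal)",[round(float(d[k]+.5*(p[k]-m)/(p[k]-p[k+1])),1) for k in i],p[::6].round(2))
E
python3 - <<'E'
from edge import *
po=(.5399,-.2287,.387)
for t in [-15,-5,5,15]: edge("e","top",po,.0846,'y',1,0,(t-4,t+4))
edge("e","scene",po,.0846,'y',1,0,(0,15))
edge("e","scene",po,.0846,'y',-1,12,(0,15))
edge("e","scene",po,.0846,'x',1,0,(-15,-9))
edge("e","scene",po,.0846,'x',1,0,(9,15))
edge("e","top",po,.0846,'x',1,12,(14,17),8)
edge("e","top",po,.0846,'x',-1,0,(14,17),8)
E
```

```text
top y 1 crossings(mm outward from nominal) [-1.6] [ 0.29  0.3   0.28  0.2   0.08  0.01 -0.01 -0.01 -0.01]
top y 1 crossings(mm outward from nominal) [-1.5] [ 0.28  0.3   0.28  0.22  0.09  0.02  0.   -0.   -0.  ]
top y 1 crossings(mm outward from nominal) [-0.6] [ 0.29  0.3   0.29  0.24  0.12  0.03  0.   -0.   -0.  ]
top y 1 crossings(mm outward from nominal) [-1.5] [ 0.29  0.3   0.28  0.21  0.08  0.01 -0.01 -0.01 -0.01]
scene y 1 crossings(mm outward from nominal) [0.7] [ 0.09  0.11  0.15  0.16  0.1   0.03  0.    0.   -0.  ]
scene y -1 crossings(mm outward from nominal) [-10.8, -1.1] [0.05 0.13 0.17 0.13 0.06 0.01 0.   0.   0.01]
scene x 1 crossings(mm outward from nominal) [-2.6] [0.18 0.18 0.15 0.1  0.06 0.03 0.03 0.02 0.01]
scene x 1 crossings(mm outward from nominal) [-2.5] [ 0.16  0.16  0.14  0.09  0.04  0.   -0.    0.    0.  ]
top x 1 crossings(mm outward from nominal) [-1.8] [ 0.29  0.25  0.15  0.05  0.01 -0.  ]
top x -1 crossings(mm outward from nominal) [-2.8] [ 0.24  0.2   0.09  0.02  0.   -0.  ]
```

Edge measurements put the block centred on the TCP within about 1 mm, with yaw consistent. I'll lower it in small steps and watch the force.

Call:
servo_tool:
  plan:
    - [0.5,-0.3,-5,0,1]
    - [0.5,-0.3,-10,0,1]
    - [0.5,-0.3,-15,0,1]
    - [0.5,-0.3,-20,0,1]
    - [0.5,-0.3,-25,0,1]
    - [0.5,-0.3,-28,0,1]
    - [0.5,-0.3,-30,0,1]
    - [0.5,-0.3,-30,0,1]
    - [0.5,-0.3,-30,0,1]
    - [0.5,-0.3,-30,0,1]

```text
clock: 14.77
position: [0.5405, -0.2291, 0.0735]
tool_rot: [3.141, 0.0, 1.958]
force: [-0.3, 0.5, -1.2]
grip_width: 0.0392
```

```bash
python3 look.py f "((185,190,50,50,11),(325,190,45,45,12))"; python3 -c "
from workcell import bot
for i in range(1):
  o=bot.observe();print(o['position'],o['force'])"
```

```text
[ 0.54047985 -0.22911195  0.07352427] [-0.38699818  0.76485736 -0.86274984]
```

View pics/scene_f_c.png

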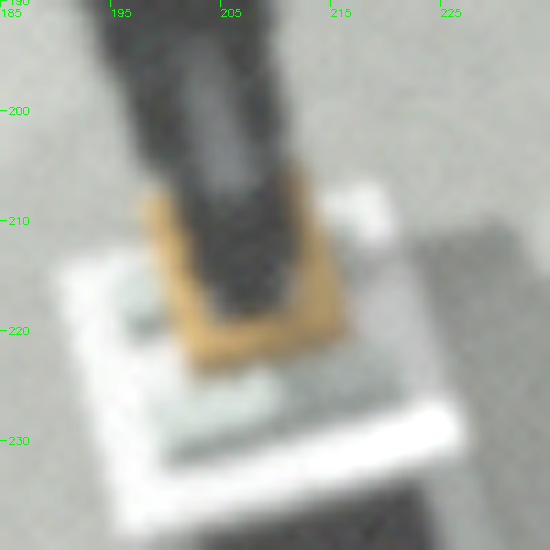

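View pics/top_f_c.png

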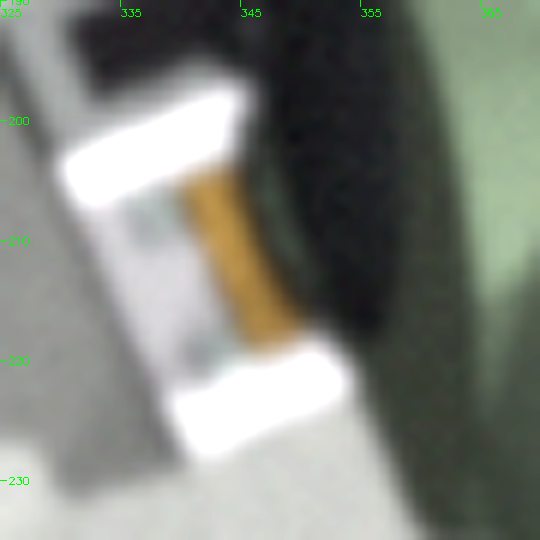

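Foot is aligned and square on the gauge in both views, with even white margins at the ends. Pressing on slowly.

Call:
servo_tool:
  plan:
    - [0,0,-1,0,1]
    - [0,0,-2,0,1]
    - [0,0,-3,0,1]
    - [0,0,-4,0,1]
    - [0,0,-5,0,1]
    - [0,0,-6,0,1]
    - [0,0,-7,0,1]
    - [0,0,-8,0,1]
    - [0,0,-8,0,1]
    - [0,0,-8,0,1]

```text
clock: 15.7
position: [0.5404, -0.229, 0.0653]
tool_rot: [3.142, 0.0, 1.958]
force: [-1.1, -0.1, 4.8]
grip_width: 0.039
```

Call:
servo_tool:
  plan:
    - [0,0,-0.5,0,1]
    - [0,0,-1,0,1]
    - [0,0,-1.5,0,1]
    - [0,0,-2,0,1]
    - [0,0,-2.5,0,1]
    - [0,0,-3,0,1]
    - [0,0,-3,0,1]
    - [0,0,-3,0,1]
    - [0,0,-3,0,1]
    - [0,0,-3,0,1]

```text
clock: 16.53
position: [0.5404, -0.2291, 0.0624]
tool_rot: [3.142, 0.0, 1.958]
force: [-1.9, 0.8, 5.5]
grip_width: 0.0387
```

Call:
servo_tool:
  plan:
    - [0,0,-0.5,0,1]
    - [0,0,-1,0,1]
    - [0,0,-1.5,0,1]
    - [0,0,-1.5,0,1]
    - [0,0,-1.5,0,1]
    - [0,0,-1.5,0,1]
    - [0,0,-1.5,0,1]
    - [0,0,-1.5,0,1]
    - [0,0,-1.5,0,1]
    - [0,0,-1.5,0,1]

```text
clock: 17.37
position: [0.5404, -0.2291, 0.0609]
tool_rot: [3.142, 0.0, 1.958]
force: [-2.0, 0.4, 6.8]
grip_width: 0.039
```

Call:
servo_tool:
  plan:
    - [0,0,-0.3,0,1]
    - [0,0,-0.6,0,1]
    - [0,0,-0.6,0,1]
    - [0,0,-0.6,0,1]
    - [0,0,-0.6,0,1]
    - [0,0,-0.6,0,1]
    - [0,0,-0.6,0,1]
    - [0,0,-0.6,0,1]
    - [0,0,-0.6,0,1]
    - [0,0,-0.6,0,1]

```text
clock: 18.2
position: [0.5404, -0.229, 0.0603]
tool_rot: [3.141, 0.0, 1.958]
force: [-1.8, -0.6, 7.1]
grip_width: 0.0391
```

Call:
servo_tool:
  plan:
    - [0,0,-0.3,0,1]
    - [0,0,-0.6,0,1]
    - [0,0,-0.9,0,1]
    - [0,0,-1,0,1]
    - [0,0,-1,0,1]
    - [0,0,-1,0,1]
    - [0,0,-1,0,1]
    - [0,0,-1,0,1]
    - [0,0,-1,0,1]
    - [0,0,-1,0,1]

```text
clock: 19.03
position: [0.5405, -0.2291, 0.0594]
tool_rot: [3.141, 0.0, 1.958]
force: [-2.8, 0.3, 7.2]
grip_width: 0.0392
```

Call:
servo_tool:
  plan:
    - [0,0,-0.2,0,1]
    - [0,0,-0.4,0,1]
    - [0,0,-0.4,0,1]
    - [0,0,-0.4,0,1]
    - [0,0,-0.4,0,1]
    - [0,0,-0.4,0,1]
    - [0,0,-0.4,0,1]
    - [0,0,-0.4,0,1]
    - [0,0,-0.4,0,1]
    - [0,0,-0.4,0,1]

```text
clock: 19.87
position: [0.5404, -0.2291, 0.0589]
tool_rot: [3.142, 0.0, 1.958]
force: [-2.3, 1.0, 8.0]
grip_width: 0.039
```

Call:
servo_tool:
  plan:
    - [0,0,-0.2,0,1]
    - [0,0,-0.4,0,1]
    - [0,0,-0.4,0,1]
    - [0,0,-0.4,0,1]
    - [0,0,-0.4,0,1]
    - [0,0,-0.4,0,1]
    - [0,0,-0.4,0,1]
    - [0,0,-0.4,0,1]
    - [0,0,-0.4,0,1]
    - [0,0,-0.4,0,1]

```text
clock: 20.7
position: [0.5405, -0.2291, 0.0587]
tool_rot: [3.141, 0.0, 1.958]
force: [-3.3, 1.2, 11.7]
grip_width: 0.0391
```

Call:
servo_tool:
  plan:
    - [0,0,-0.2,0,1]
    - [0,0,-0.4,0,1]
    - [0,0,-0.4,0,1]
    - [0,0,-0.4,0,1]
    - [0,0,-0.4,0,1]
    - [0,0,-0.4,0,1]
    - [0,0,-0.4,0,1]
    - [0,0,-0.4,0,1]
    - [0,0,-0.4,0,1]
    - [0,0,-0.4,0,1]

```text
clock: 21.53
position: [0.5405, -0.2291, 0.0587]
tool_rot: [3.142, 0.001, 1.958]
force: [-6.5, 1.7, 19.5]
grip_width: 0.0393
```

Contact with the bars: z has stopped at 0.0587 and the push is about 20 N. Now a hold and a final look.

Call:
servo_tool:
  plan:
    - [0,0,0,0,1]
    - [0,0,0,0,1]
    - [0,0,0,0,1]
    - [0,0,0,0,1]
    - [0,0,0,0,1]
    - [0,0,0,0,1]
    - [0,0,0,0,1]
    - [0,0,0,0,1]
    - [0,0,0,0,1]
    - [0,0,0,0,1]

```text
clock: 22.37
position: [0.5404, -0.2291, 0.0587]
tool_rot: [3.142, 0.001, 1.958]
force: [-5.9, 1.1, 19.2]
grip_width: 0.0392
```

```bash
python3 look.py g "((180,190,55,60,10),(315,175,60,55,10))"
python3 - <<'E'
from edge import *
po=(.5404,-.2297,.387)
for t in [-15,0,15]: edge("g","top",po,.04,'y',1,0,(t-4,t+4))
edge("g","scene",po,.04,'y',1,0,(0,15))
edge("g","scene",po,.04,'y',-1,12,(0,15))
edge("g","scene",po,.04,'x',1,0,(-15,15))
edge("g","top",po,.04,'x',1,12,(14,17),8)
edge("g","top",po,.04,'x',-1,0,(14,17),8)
o=bot.observe();print(o['clock'],o['position'],o['force'],o['moment'])
E
```

```text
top y 1 crossings(mm outward from nominal) [0.2] [ 0.29  0.29  0.28  0.25  0.15  0.04  0.   -0.01 -0.01]
top y 1 crossings(mm outward from nominal) [-0.1] [ 0.25  0.3   0.29  0.25  0.15  0.05  0.01 -0.   -0.  ]
top y 1 crossings(mm outward from nominal) [0.2] [ 0.27  0.29  0.29  0.26  0.16  0.04  0.   -0.   -0.  ]
scene y 1 crossings(mm outward from nominal) [-10.1, 1.7] [0.06 0.09 0.14 0.16 0.12 0.05 0.01 0.   0.  ]
scene y -1 crossings(mm outward from nominal) [-11.6, -1.9] [ 0.07  0.15  0.17  0.11  0.03  0.   -0.   -0.    0.  ]
scene x 1 crossings(mm outward from nominal) [-3.2] [ 0.17  0.17  0.13  0.08  0.03  0.   -0.   -0.   -0.  ]
top x 1 crossings(mm outward from nominal) [-1.9] [0.29 0.26 0.15 0.05 0.01 0.  ]
top x -1 crossings(mm outward from nominal) [-3.2] [ 0.26  0.2   0.09  0.02  0.   -0.  ]
22.4667 [ 0.54046913 -0.22904967  0.0587048 ] [-5.43463026  1.36731697 19.30186171] [0.3353633  1.34316647 0.02630879]
```

View pics/scene_g_c.png

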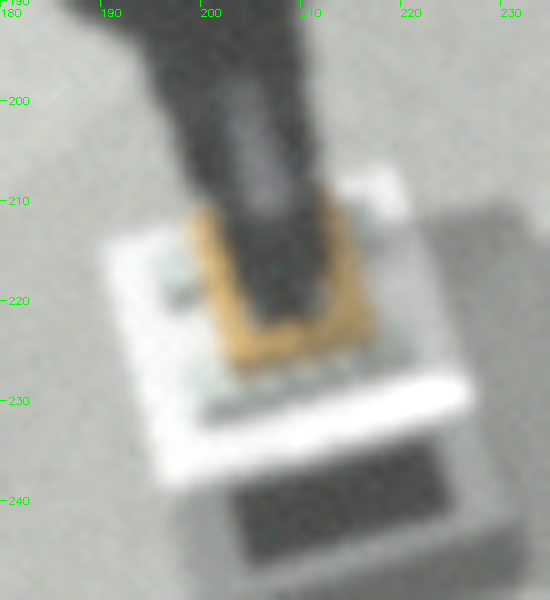

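View pics/top_g.png

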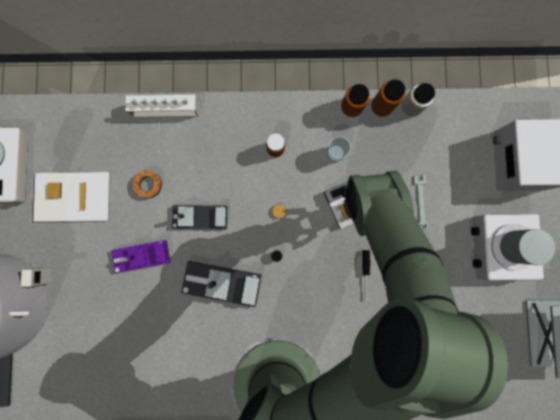

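View pics/top_g_c.png

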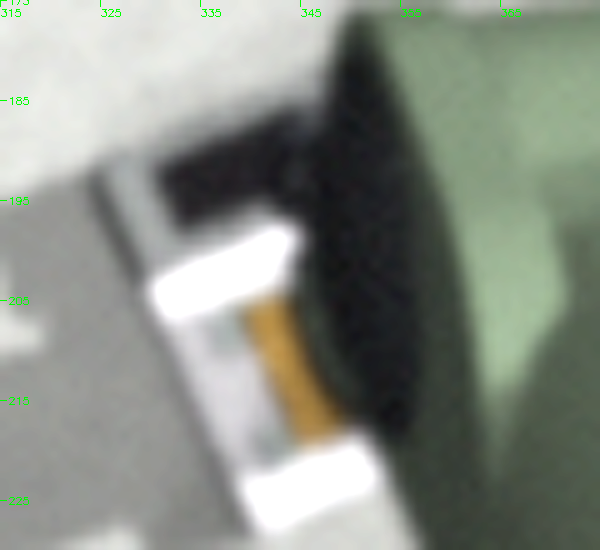

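Final pictures show the foot bridging both bars, about 3.5 px of bar showing past it at each end. The moment fits a centred push, and the bystanders look unmoved.

```bash
python3 -c "
from workcell import bot
print(bot.job_done())"
```

```text
the job is handed in; nothing more can be done
None
```

The block is on the checking gauge, pressed against both stop bars and still held, and the job is handed in at about 22.5 s.

I pinched the post of the small dark clamp and slid its jaw back about 33 mm. I then gripped the block's rib across its 40 mm side and lifted it straight out. It went over the pin with the foot's long side bridging both bars, and I lowered it in small steps until it stopped.

**Last checks:**
- **Seating:** the descent stopped at TCP z = 0.0587 m, which is where I calculated the foot would meet the bars. The push then held steady at 19–20 N, with 70 N of grip.
- **Centring:** the TCP is within about 1 mm of my estimate of the gauge's centre. The two cameras disagree along the gauge's y: the top view shows about 0 mm of offset and the scene view about +1.8 mm. Across the bars the top view shows about +0.6 mm. The bars show equally past the foot at both ends.
- **Sideways load:** there is about 5.5 N sideways on the tool. The measured moment matches that plus a centred push, so I found no sign of the block resting on one bar only.
- **Rest of the bench:** in the final top view the other items look where they started, apart from any the arm hides.

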